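# Close up the capsule coffee machine and start an espresso

## Task

The capsule is in and the espresso cup stands on the drip tray of the coffee machine: with the fingertips, push the tray fully home so that the cup rides in under the spout, and push the raised lever on top fully down to clamp the capsule. Only when both are closed, press the smaller of the two round buttons on top to start the espresso, and let it go. Push gently; there is nothing to grip: the cup stays upright on the tray and is never touched or lifted, the larger button is not pressed and everything else stays where it stands.

Things in the scene. Friction and masses are not known exactly. Their poses are not given: they have to be found in the camera images.
- coffee_machine: white and black capsule coffee machine, fixed, 235x110 mm, right or left of the board. Origin: mid width, on the worktop, 120 mm behind the front of the closed tray; x points to its back, y to the left of someone facing it. Brew head: begins 50 mm behind the front of the closed tray, underside 103 mm above the worktop at the nozzle block (112 mm elsewhere), flat top (deck) at 185 mm
- tray (a joint): drip tray (black, steel grid on top) that slides out of the machine's foot towards its front: m pulled out, 0 = fully home against its stop, at most 0.07. It rubs with about 1.5 N and stays where it is left
- tray_front (a point): middle of the tray's upright front face, which is 96 mm wide, 8 mm thick, and stands 4 to 34 mm above the worktop; this point is 19 mm above the worktop and moves with the tray. Push it along the machine's +x. The grid that carries the cup is 30 mm above the worktop
- lever (a joint): U-shaped steel lever on the deck, hinged across the machine (about its y axis) near the back: rad raised, 0 = lying fully down, parallel to the deck (clamped), at most 1.2. It needs about 2.5 N at the bar, and stays where it is left
- lever_bar (a point): middle of the lever's cross bar (black grip, 52 mm long across the machine, 14 mm thick), on the bar's axis, 80 mm from the hinge; with the lever down it lies 197 mm above the worktop, 10 mm in front of the machine's origin. The two 10 mm side arms are 76 mm apart
- lever_hinge (a point): point on the lever's hinge axis, in the middle of the machine's width, 70 mm behind the machine's origin, 197 mm above the worktop; the bar moves on an 80 mm arc about it, raised bar higher and further back
- small_button (a joint): travel of the smaller button, m pressed, 0 = up, 0.0045 = fully in; a spring of 1.6 N at the top to 5 N at the bottom brings it back up
- small_button_top (a point): middle of the top of the smaller round steel button (15 mm across), on the deck in front of the lever, left of the larger one for someone facing the machine; its top stands 7 mm above the deck and it is pressed straight down. It is 42 mm in front of the bar of the closed lever
- large_button (a joint): travel of the larger button, m pressed, 0 = up; not to be pressed
- large_button_top (a point): middle of the top of the larger round steel button (25 mm across), 54 mm to the right of the smaller one, 7 mm above the deck
- cup: white espresso cup with a handle, 62 mm across without the handle, 55 mm tall, 0.16 kg, standing loose on the tray's grid; origin at the centre of its underside, z up
- spout (a point): point between the two coffee nozzles under the brew head, 106 mm above the worktop, 80 mm behind the front of the closed tray; the cup must end below it
- the_kettle: red electric kettle, fixed, 163x226 mm, 215 mm tall, on the other side of the chopping board than the machine; origin at the centre of its underside
- jar_coffee: tall clear jar of ground coffee with a pale lid, 64 mm across, 169 mm tall, left of the machine; bystander
- tin_small: small unopened food tin, 58 mm across, 72 mm tall, right of the machine; bystander
- saucer: white saucer, 150 mm across, 19 mm tall, on the chopping board; bystander
- mandarin: mandarin, 54 mm across, on the right of the worktop; bystander
- tin_tuna: flat tin, 86 mm across, 40 mm tall, on the right of the worktop; bystander
- garlic: bulb of garlic, 50 mm across, on the chopping board; bystander
- whisk: small spring whisk, 87 mm long, lying on the chopping board; bystander
Things that resemble listed ones, but are neither listed nor needed, are in the scene too. What is shaped like the cup but orange or turquoise is not meant.

How it is judged:
By the outcome, as a careful person would: the job done as asked, in the order asked, and still so for the second after the job is handed in, with the robot touching nothing.
It also fails if it takes over 56 s, if anything falls off the work surface, if the arm or the gripper's body presses on something with over 40 N, if the wrist force passes 120 N, or if a joint passes its speed limit or range.

## Robot

A 7-joint arm with a two-finger parallel gripper is mounted at the origin on a cart in front of the work surface, level with it; the furniture and walls round the work are solid. World frame = base frame: x ahead of the robot, y to its left, z up, the work surface at z = 0. Lengths are in m, angles in rad, forces in N, time in s.
With the tool pointing down it reaches from about 0.35 to 0.775 m from the base axis. Payload 3.1 kg.
Tool frame: the origin (TCP) lies midway between the tips of the shut fingers; the grasp point (between the pads) lies 19 mm behind it; z points along the fingers, y is the line along which they close (so a half turn about z gives the same grasp; the last joint's range is limited). The gripper opens to 85 mm and grips with 20 to 120 N. Pads are 22 mm wide; open, the fingers measure 114 mm over their backs; the gripper's body (76 mm by 85 mm) begins 54 mm behind the grasp point. The pads swing forward as they close: fully open they stand 13 mm farther back than shut.
Start: joints at [-1.145, 0.311, 0.014, 1.512, -0.004, 1.319, -0.027], TCP at [0.248, 0.491, 0.231] pointing down, gripper open.
Joint ranges: [-2.7, 2.7], [-0.3, 1.91], [-1.27, 1.3], [0.12, 2.57], [-1.44, 4.58], [0.2, 2.03], [-3.05, 3.05]. Speed limits (rad/s): [2.79, 2.79, 3.14, 3.14, 3.14, 3.14, 3.14].

## Interface

Orientations are given as a unit quaternion [w, x, y, z].
In Python, from plant import telemetry, vision, robot gives the robot as it stands.
- The arm moves only by the tool step_arm, never from a script. Its argument "series" is a list of rows, each a list of 7 numbers: the shift along the tool's x, y, z each as a share of 0.25 m, from -1 to 1, then the turn, a rotation vector about the tool's x, y, z each as a share of 90 degrees, from -1 to 1, then the closure, from 0 (fully open) to 1 (shut). A call has 1 to 10 rows; each row is the pose to reach, as a shift and turn from the pose commanded when the call began, along the tool's axes at that moment; what a row does not reach only later rows make up. A row lasts 1/10 s, in which the tool goes at most 50 mm and 8.59 degrees, less where a joint would pass 70% of its speed; a pose out of reach is approached as far as the arm can. A call with a number of a shift or a turn outside -1 to 1 is refused whole. A call with a gripper value outside its range is refused whole. The fingers move at their own pace and stop on an object; the grip force is fixed at half the most. Time passes only in rows, so rows that repeat a pose let the fingers close. It gives the time, the measured TCP pose, the force, the opening and the grip force at its end, in the units of the state.
- telemetry.state(): the state, without advancing time (a new reading comes with each control period).
- vision.capture(name): name is "side" or "top"; returns the picture (480x640x3 uint8, red, green, blue); there is no depth.
- vision.camera_model(name): a dict with "K" (3x3 intrinsics, pixels), "R" (3x3) and "t" (3): a world point X has camera coordinates R X + t. Camera axes: x right, y down, z forward; pixel columns grow to the right and rows downward; lengths in m; the calibration is good to about 2 mm. A picture is of the moment at which its call begins. camera_model takes no time and is no camera call.
- robot.close_job(): hands the job in; it is judged then, once.
The state is a dict: "clock": time; "joints": joint angles; "joint_vel": joint speeds; "effort": joint torques, N m; "tcp_pos": TCP position; "tool_rot": TCP orientation; "wrist_force": force on the tool from outside, world axes, zero at the start; "moment": the same for the moment, N m; "opening": finger opening in m; "grip_force": force on a finger pad.
Only numpy, scipy, OpenCV 4.12 (cv2) and the standard library are available. Lean on these libraries where they do the work, as an engineer would, in place of code of your own. Each camera call takes 0.05 s, during which the arm holds its last target. There are 200 camera calls.

## Working session

There is one attempt and no reset: what is moved stays moved. The work goes in short steps, Python scripts to look and compute and a tool call to move; the robot and the scene stay as the last step left them, time stands still between calls to the robot, and variables do not carry over. Pictures are saved under pics/ and viewed, at most 11 in all, crops included, and the job is handed in when it is done.

Besides the shell and the picture viewer there is one more tool, called after "Request:" as name(argument=value, ...), one argument or row to a line, values as JSON. step_arm: Moves the arm, as the interface text tells. Its arguments: {"type":"object","properties":{"series":{"type":"array"}},"required":["series"]}

```bash
mkdir -p pics
python3 - <<'E'
from plant import telemetry, vision, robot
import cv2
for n in ("side","top"):
    cv2.imwrite(f"pics/{n}0.png",vision.capture(n)[:,:,::-1])
    m=vision.camera_model(n); print(n,m["K"].tolist(),m["R"].round(4).tolist(),m["t"].round(4).tolist(), (-m["R"].T@m["t"]).round(3))
s=telemetry.state(); print(s)
E
```

```text
side [[586.344916323195, 0.0, 320.2947036700591], [0.0, 586.344916323195, 244.05725003875926], [0.0, 0.0, 1.0]] [[0.8538, -0.5203, -0.016], [-0.3193, -0.4993, -0.8055], [0.4111, 0.6928, -0.5924]] [-0.4149, 0.2571, 1.6174] [-0.228 -1.208  1.159]
top [[576.5493793302352, 0.0, 310.77575367852484], [0.0, 576.5493793302352, 236.07616531889397], [0.0, 0.0, 1.0]] [[0.2392, -0.9709, -0.0143], [-0.7856, -0.1849, -0.5905], [0.5707, 0.1525, -0.8069]] [-0.1472, 0.4482, 1.588] [-0.519 -0.302  1.544]
{'clock': 0.1, 'joints': array([-1.14472068,  0.31167503,  0.01397741,  1.51294618, -0.00441951,
        1.31920922, -0.02719436]), 'joint_vel': array([ 0.00033092, -0.00038942,  0.00012927, -0.00582286,  0.00049794,
       -0.00032922, -0.0008351 ]), 'effort': array([ 5.58120264e-04, -3.80852044e+01,  1.46317575e-01, -2.31239086e+01,
        1.22393965e-02,  8.16356420e-03,  1.58500438e-05]), 'tcp_pos': array([0.24766414, 0.4903203 , 0.23029359]), 'tool_rot': array([-2.22413699e-04,  2.31716389e-01,  9.72782760e-01, -1.08080069e-03]), 'wrist_force': array([-0.38663026,  0.24428204, -0.21212158]), 'moment': array([0.00636833, 0.05152286, 0.00642511]), 'grip_force': 0.0, 'opening': 0.08544035010174583}
```

View pics/side0.png

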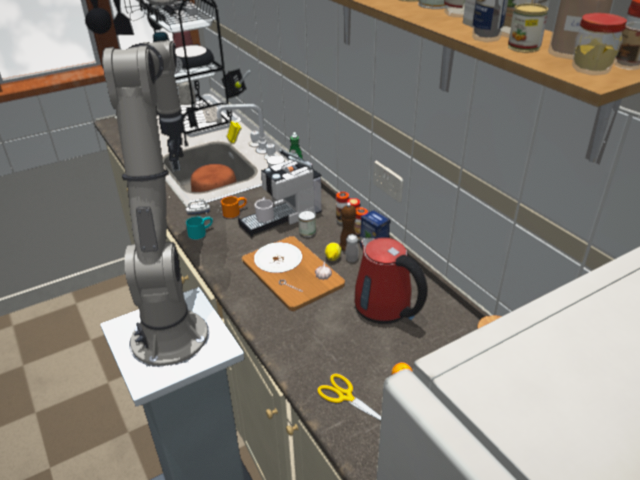

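View pics/top0.png

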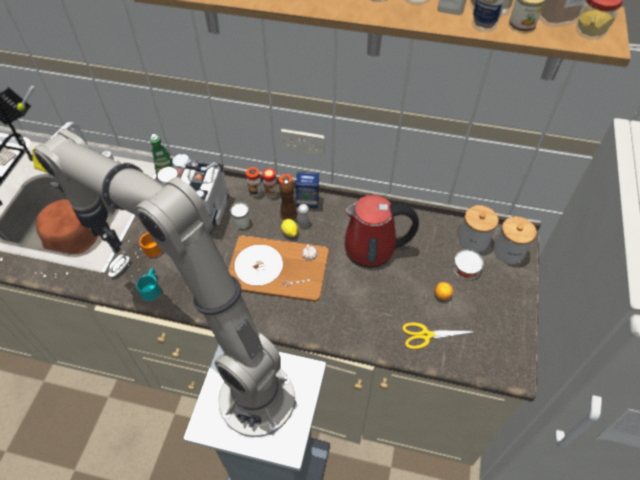

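```bash
cat > h.py <<'E'
import numpy as np, cv2
from plant import telemetry, vision, robot
from scipy.spatial.transform import Rotation as Ro
def ray(n,uv):
    m=vision.camera_model(n); d=m["R"].T@np.linalg.inv(m["K"])@np.array([*uv,1.]); return -m["R"].T@m["t"],d
def onz(n,uv,z):
    c,d=ray(n,uv); return c+d*(z-c[2])/d[2]
def proj(n,X):
    m=vision.camera_model(n); p=m["K"]@(m["R"]@np.asarray(X,float)+m["t"]); return p[:2]/p[2]
def tri(a,b):
    (c1,d1),(c2,d2)=ray("side",a),ray("top",b); s=np.linalg.lstsq(np.c_[d1,-d2],c2-c1,rcond=None)[0]
    p,q=c1+s[0]*d1,c2+s[1]*d2; return (p+q)/2,np.linalg.norm(p-q)
def tool(): 
    s=telemetry.state(); q=s["tool_rot"]; return s["tcp_pos"],Ro.from_quat([q[1],q[2],q[3],q[0]])
E
python3 - <<'E'
from h import *
a=cv2.imread("pics/side0.png")[130:250,185:345]; b=cv2.imread("pics/top0.png")[130:290,100:260]
cv2.imwrite("pics/c1.png",cv2.resize(a,None,fx=5,fy=5,interpolation=cv2.INTER_CUBIC))
print(onz("side",(244,224),.02),onz("side",(322,205),.0),onz("side",(306,234),0))
p,r=tool(); print(p,r.as_matrix().round(3))
E
```

```text
[0.40052217 0.36522145 0.02      ] [0.7065435  0.35004626 0.        ] [0.56449623 0.22284149 0.        ]
[0.24766414 0.4903203  0.23029359] [[-0.893  0.451 -0.001]
 [ 0.451  0.893 -0.002]
 [-0.    -0.002 -1.   ]]
```

View pics/c1.png

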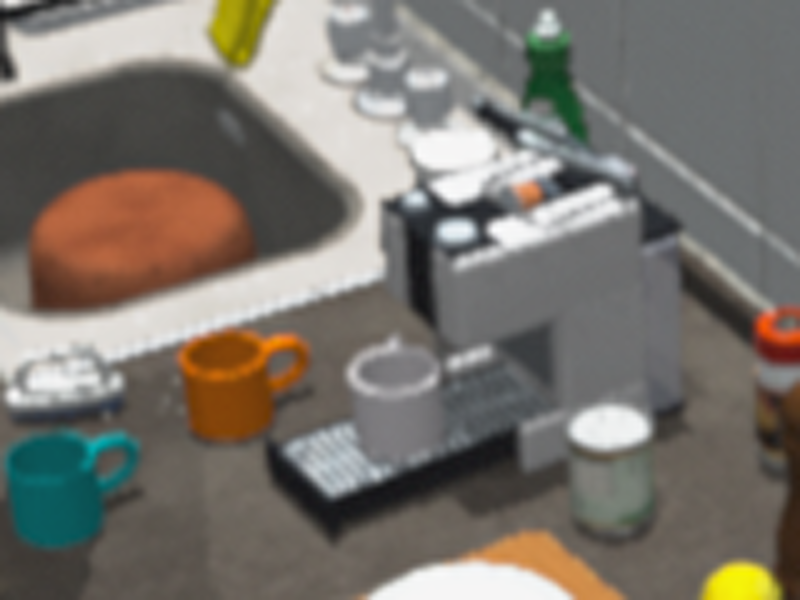

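Side crop (5x, offset 185,130): the white cup is on the pulled-out tray at crop (395,400), tray front edge (270,450)-(335,525). The small button is at (412,200) and the large one at (457,233). The raised lever's black bar is at (480,105)-(560,140). The orange and turquoise cups are decoys. The arm hides the machine from the top camera, so I move it aside first.

Request:
step_arm(
  series=[
    [-0.2, -0.3, -0.2, 0, 0, 0, 1],
    [-0.4, -0.6, -0.2, 0, 0, 0, 1],
    [-0.7, -0.95, -0.2, 0, 0, 0, 1],
    [-0.7, -0.95, -0.2, 0, 0, 0, 1],
    [-0.7, -0.95, -0.2, 0, 0, 0, 1],
    [-0.7, -0.95, -0.2, 0, 0, 0, 1],
    [-0.7, -0.95, -0.2, 0, 0, 0, 1],
    [-0.7, -0.95, -0.2, 0, 0, 0, 1],
  ],
)

```text
clock: 0.9
tcp_pos: [0.2972, 0.1992, 0.2814]
tool_rot: [-0.0, 0.233, 0.972, 0.001]
wrist_force: [0.1, 0.2, -0.1]
opening: -0.0002
grip_force: 0.0
```

Request:
step_arm(
  series=[
    [-0.2, -0.3, -0.2, 0, 0, 0, 1],
    [-0.4, -0.6, -0.2, 0, 0, 0, 1],
    [-0.7, -0.95, -0.2, 0, 0, 0, 1],
    [-0.7, -0.95, -0.2, 0, 0, 0, 1],
    [-0.7, -0.95, -0.2, 0, 0, 0, 1],
    [-0.7, -0.95, -0.2, 0, 0, 0, 1],
    [-0.7, -0.95, -0.2, 0, 0, 0, 1],
    [-0.7, -0.95, -0.2, 0, 0, 0, 1],
  ],
)

```text
clock: 1.7
tcp_pos: [0.3469, -0.0902, 0.3314]
tool_rot: [0.0, 0.232, 0.973, 0.0]
wrist_force: [-0.1, 0.4, -0.0]
opening: -0.0001
grip_force: 0.0
```

Run:
```python
from h import *
i=vision.capture("top")[:,:,::-1]; cv2.imwrite("pics/top1.png",i)
cv2.imwrite("pics/c2.png",cv2.resize(i[140:280,110:270],None,fx=4.2,fy=4.2,interpolation=cv2.INTER_CUBIC))
p,r=tool(); print(p,r.as_matrix().round(3),telemetry.state()["clock"])
```

```text
[ 0.34673979 -0.0889027   0.33111815] [[-0.894  0.449 -0.001]
 [ 0.449  0.894  0.   ]
 [ 0.001 -0.    -1.   ]] 1.75
```

View pics/c2.png

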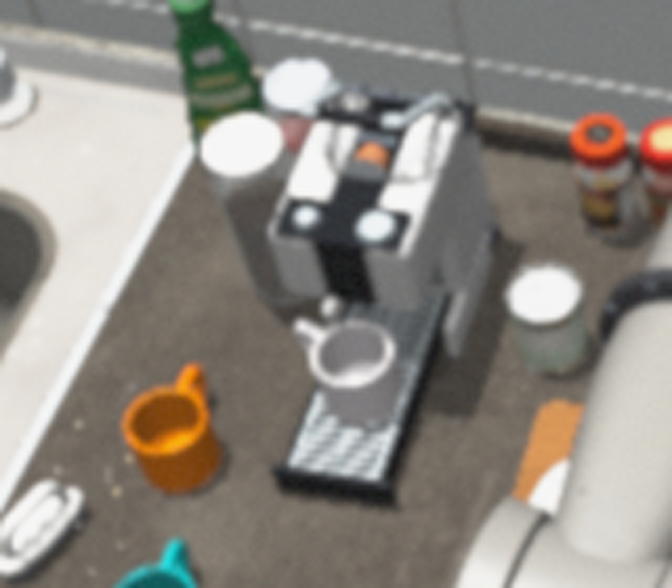

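Run:
```python
from h import *
S=lambda u,v:(u/5+185,v/5+130); T=lambda u,v:(u/4.2+110,v/4.2+140)
for n,a,b in [("small",S(413,199),T(306,214)),("large",S(457,232),T(376,224)),("trayL",S(270,450),T(280,473)),("trayR",S(335,518),T(393,488)),("cuprim",S(396,368),T(353,352))]:
    print(n,*tri(a,b))
s=(onz("side",S(413,199),.192)+onz("top",T(306,214),.192))/2
l=(onz("side",S(457,232),.192)+onz("top",T(376,224),.192))/2
L=(onz("side",S(270,450),.034)+onz("top",T(280,473),.034))/2
R=(onz("side",S(335,518),.034)+onz("top",T(393,488),.034))/2
print(s,l,np.linalg.norm(s-l),L,R,np.linalg.norm(L-R))
for v in (l-s,R-L): print("yaw",np.degrees(np.arctan2(v[0],-v[1])))
# yaw = direction of machine +x
y=(l-s)/np.linalg.norm(l-s); yaw=np.arctan2(y[0],-y[1]); 
for yaw in (yaw,np.arctan2((R-L)[0],-(R-L)[1])):
    x=np.array([np.cos(yaw),np.sin(yaw),0]); w=np.array([-x[1],x[0],0])
    O=(s+l)/2; O[2]=0; F=(L+R)/2
    print("tray front in frame rel buttons",(F-O)@x,(F-O)@w)
    O=s+x*.052;O[2]=0  # origin axial
    off=(F-O)@w; O=O+w*off
    print("origin",O,yaw,"pull",-(F-O)@x-.12,"sb lateral",(s-O)@w)
    for th in (0.7,.85,1.,1.1,1.2):
        B=O+x*(.07-.08*np.cos(th)); B[2]=.197+.08*np.sin(th)
        f=lambda n,X:((proj(n,X)-((185,130) if n=="side" else (110,140)))*(5 if n=="side" else 4.2)).round()
        print(th,[f("side",B+k*w) for k in(.026,-.026)],[f("top",B+k*w) for k in(.026,-.026)])
```

```text
small [0.51351911 0.37998483 0.19191843] 0.0016811917297180968
large [0.51866963 0.32743027 0.18957817] 0.0005635099426448964
trayL [0.39243638 0.38781905 0.02636014] 0.0009210563285619372
trayR [0.40111744 0.30106614 0.01900699] 0.0035000387813057888
cuprim [0.47470061 0.34819416 0.08609932] 0.001518477129995619
[0.51345615 0.37960725 0.192     ] [0.51680805 0.3248531  0.192     ] 0.054856648145246815 [0.38804082 0.38081372 0.034     ] [0.39248099 0.28774906 0.034     ] 0.09317052040277514
yaw 3.5031130612510237
yaw 2.731541183687577
tray front in frame rel buttons -0.12573459033152365 -0.010285274629460293
origin [0.5676634  0.34514147 0.        ] 0.06114085698844814 pull 0.05773459033152367 sb lateral 0.03771359870208375
0.7 [array([495., 104.]), array([537., 134.])] [array([332., 104.]), array([401., 113.])]
0.85 [array([505.,  89.]), array([547., 119.])] [array([334.,  88.]), array([402.,  97.])]
1.0 [array([517.,  76.]), array([559., 105.])] [array([336.,  72.]), array([404.,  80.])]
1.1 [array([525.,  67.]), array([568.,  96.])] [array([337.,  61.]), array([406.,  70.])]
1.2 [array([534.,  60.]), array([577.,  89.])] [array([340.,  51.]), array([408.,  59.])]
tray front in frame rel buttons -0.1255846876308015 -0.0119774919208286
origin [0.56727489 0.34272682 0.        ] 0.047674387309171444 pull 0.05721533609995219 sb lateral 0.03940332902527292
0.7 [array([497., 106.]), array([538., 136.])] [array([335., 105.]), array([404., 114.])]
0.85 [array([507.,  91.]), array([548., 120.])] [array([337.,  89.]), array([405.,  98.])]
1.0 [array([519.,  77.]), array([560., 107.])] [array([339.,  72.]), array([407.,  82.])]
1.1 [array([527.,  69.]), array([569.,  98.])] [array([341.,  62.]), array([409.,  71.])]
1.2 [array([536.,  62.]), array([578.,  91.])] [array([343.,  52.]), array([412.,  61.])]
```

Run:
```python
from h import *
a=cv2.imread("pics/side0.png")[140:185,260:320]; b=cv2.imread("pics/top1.png")[155:200,172:232]
c=np.vstack([cv2.resize(k,None,fx=9,fy=6.6,interpolation=cv2.INTER_CUBIC) for k in (a,b)]); cv2.imwrite("pics/c3.png",c)
```

```text
(no output)
```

View pics/c3.png

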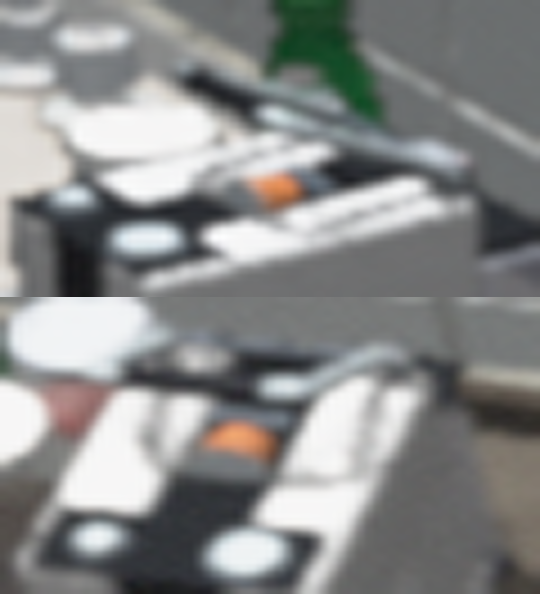

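Buttons, tray front and bar are clear in both. In the lower panel, the bar runs from about (150,375) to (265,388), and the lever looks roughly half raised. I triangulate it next.

Run:
```python
from h import *
S=lambda u,v:(u/9+260,v/6.6+140); T=lambda u,v:(u/9+172,(v-297)/6.6+155)
yaw=.055; x=np.array([np.cos(yaw),np.sin(yaw),0]); w=np.array([-x[1],x[0],0]); O=np.array([.5675,.3435,0])
for n,a,b in [("bar",S(222,94),T(205,380)),("armR",S(262,115),T(262,386)),("hingeR",S(465,165),T(410,355)),("small",S(73,197),T(97,537)),("large",S(147,240),T(248,552))]:
    p,e=tri(a,b); d=p-O; print(n,p,e,"local",d@x,d@w,d[2])
print([(t,.07-.08*np.cos(t),.197+.08*np.sin(t)) for t in (.4,.5,.6,.7)])
```

```text
bar [0.56635385 0.35002867 0.24882549] 0.00239760308030877 local -0.0007855178457289524 0.0065818059035008085 0.24882549048583935
armR [0.57321142 0.3330944  0.24223174] 0.001661575580291477 local 0.005130767866758099 -0.010703834871237895 0.24223174428291044
hingeR [0.64263671 0.30969546 0.20135156] 0.004404740636818665 local 0.0731647824959877 -0.03788386413019178 0.20135156170085633
small [0.51495427 0.38102131 0.1898249 ] 0.000650647803561119 local -0.05040364500484216 0.040353128435083575 0.18982489612590997
large [0.51783187 0.32688122 0.18988115] 0.00027865593806815125 local -0.05050660300952577 -0.013863283601972334 0.18988114784415305
[(0.4, np.float64(-0.003684879520230805), np.float64(0.22815346738469205)), (0.5, np.float64(-0.00020660495122981626), np.float64(0.23535404308833624)), (0.6, np.float64(0.003973150807225739), np.float64(0.24217139787160286)), (0.7, np.float64(0.008812625017240928), np.float64(0.2485374149790153))]
```

```bash
cat >> h.py <<'E'
yaw=.055; X=np.array([np.cos(yaw),np.sin(yaw),0]); W=np.array([-X[1],X[0],0]); O=np.array([.5675,.3435,0])
def goal(lx,ly,z,tilt=0.,show=True):
    p,r=tool(); P=O+X*lx+W*ly+[0,0,z]
    t=np.radians(tilt); zt=X*np.sin(t)-np.array([0,0,1])*np.cos(t); xt=np.cross(W,zt)
    g=Ro.from_matrix(np.c_[xt,W,zt]); d=r.inv().apply(P-p); rv=(r.inv()*g).as_rotvec()
    print("goal",P.round(4),"shift",(d/.25).round(3),"turn",(rv/(np.pi/2)).round(3)); 
def loc():
    p,_=tool(); d=p-O; print("local",(d@X).round(4),(d@W).round(4),d[2].round(4))
E
python3 - <<'E'
from h import *
S=lambda u,v:(u/5+185,v/5+130)
for n,u in (("teal",(55,500)),("orange",(230,400)),("lemon?",(770,590))): print(n,onz("side",S(*u),.03))
goal(-.215,0,.13,15); goal(-.215,0,.13,0)
E
```

```text
teal [0.2424665  0.40668013 0.03      ]
orange [0.39398593 0.45636942 0.03      ]
lemon? [0.59423875 0.0611772  0.03      ]
goal [0.3528 0.3317 0.13  ] shift [0.733 1.515 0.805] turn [-0.043 -0.163 -0.329]
goal [0.3528 0.3317 0.13  ] shift [0.733 1.515 0.805] turn [ 0.    -0.    -0.331]
```

Request:
step_arm(
  series=[
    [0.1, 0.2, 0.1, -0.01, -0.03, -0.09, 1],
    [0.2, 0.4, 0.2, -0.02, -0.06, -0.18, 1],
    [0.28, 0.6, 0.3, -0.03, -0.11, -0.27, 1],
    [0.37, 0.76, 0.35, -0.03, -0.11, -0.33, 1],
    [0.37, 0.76, 0.35, -0.03, -0.11, -0.33, 1],
    [0.37, 0.76, 0.35, -0.03, -0.11, -0.33, 1],
    [0.37, 0.76, 0.35, -0.03, -0.11, -0.33, 1],
  ],
)

```text
clock: 2.45
tcp_pos: [0.3481, 0.1222, 0.243]
tool_rot: [0.088, -0.029, 0.996, 0.002]
wrist_force: [-0.4, -0.4, 0.4]
opening: 0.0001
grip_force: 0.0
```

```bash
python3 -c "
from h import *
goal(-.215,0,.13,10); goal(-.215,0,.018,10)"
```

```text
goal [0.3528 0.3317 0.13  ] shift [0.012 0.836 0.456] turn [-0.     0.001  0.002]
goal [0.3528 0.3317 0.018 ] shift [0.091 0.836 0.897] turn [-0.     0.001  0.002]
```

Request:
step_arm(
  series=[
    [0.0, 0.2, 0.1, 0, 0, 0, 1],
    [0.0, 0.4, 0.2, 0, 0, 0, 1],
    [0.0, 0.6, 0.3, 0, 0, 0, 1],
    [0.01, 0.836, 0.45, 0, 0, 0, 1],
    [0.01, 0.836, 0.45, 0, 0, 0, 1],
    [0.05, 0.836, 0.65, 0, 0, 0, 1],
    [0.07, 0.836, 0.8, 0, 0, 0, 1],
    [0.09, 0.836, 0.9, 0, 0, 0, 1],
    [0.09, 0.836, 0.9, 0, 0, 0, 1],
    [0.09, 0.836, 0.9, 0, 0, 0, 1],
  ],
)

```text
clock: 3.45
tcp_pos: [0.3563, 0.3306, 0.0192]
tool_rot: [0.089, -0.026, 0.996, 0.003]
wrist_force: [0.1, 0.1, 0.6]
opening: 0.0002
grip_force: 0.0
```

Run:
```python
from h import *
loc(); goal(-.185,0,.018,10);goal(-.131,0,.018,10)
i=vision.capture("side")[:,:,::-1]; cv2.imwrite("pics/side2.png",i)
cv2.imwrite("pics/c4.png",cv2.resize(i[130:250,185:345],None,fx=5,fy=5,interpolation=cv2.INTER_CUBIC))
```

```text
local -0.2116 -0.0013 0.0192
goal [0.3828 0.3333 0.018 ] shift [-0.104  0.005  0.023] turn [ 0.     0.002 -0.002]
goal [0.4367 0.3363 0.018 ] shift [-0.316  0.006  0.061] turn [ 0.     0.002 -0.002]
```

View pics/c4.png

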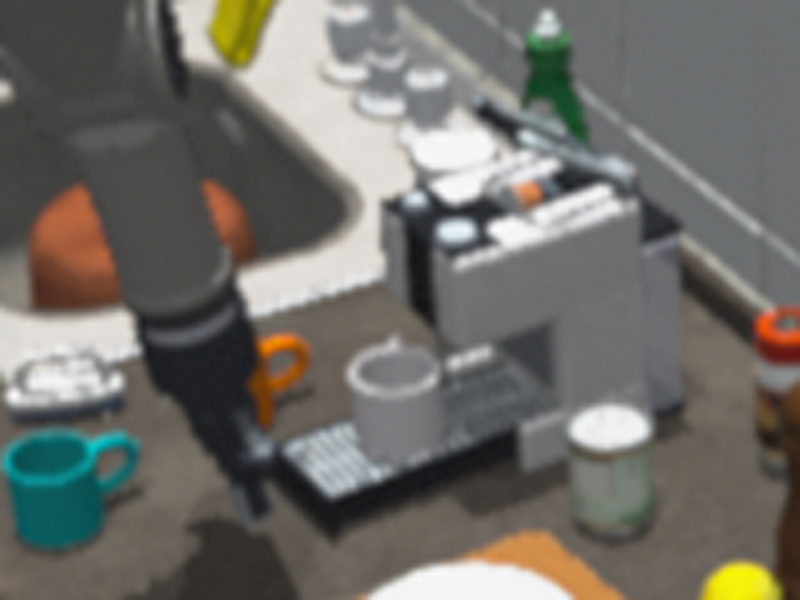

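Request:
step_arm(
  series=[
    [-0.015, 0.001, 0.0, 0, 0, 0, 1],
    [-0.03, 0.002, 0.003, 0, 0, 0, 1],
    [-0.045, 0.003, 0.006, 0, 0, 0, 1],
    [-0.055, 0.004, 0.008, 0, 0, 0, 1],
    [-0.065, 0.005, 0.01, 0, 0, 0, 1],
    [-0.074, 0.005, 0.012, 0, 0, 0, 1],
    [-0.083, 0.005, 0.014, 0, 0, 0, 1],
    [-0.091, 0.005, 0.016, 0, 0, 0, 1],
    [-0.099, 0.005, 0.018, 0, 0, 0, 1],
    [-0.106, 0.005, 0.019, 0, 0, 0, 1],
  ],
)

```text
clock: 4.5
tcp_pos: [0.3828, 0.3329, 0.0185]
tool_rot: [0.088, -0.026, 0.996, 0.003]
wrist_force: [-0.8, 0.6, -0.3]
opening: 0.0001
grip_force: 0.7
```

Request:
step_arm(
  series=[
    [-0.007, 0, 0.001, 0, 0, 0, 1],
    [-0.015, 0, 0.003, 0, 0, 0, 1],
    [-0.023, 0, 0.004, 0, 0, 0, 1],
    [-0.031, 0, 0.005, 0, 0, 0, 1],
    [-0.039, 0, 0.007, 0, 0, 0, 1],
    [-0.047, 0, 0.008, 0, 0, 0, 1],
    [-0.055, 0, 0.01, 0, 0, 0, 1],
    [-0.063, 0, 0.011, 0, 0, 0, 1],
    [-0.071, 0, 0.012, 0, 0, 0, 1],
    [-0.079, 0, 0.014, 0, 0, 0, 1],
  ],
)

```text
clock: 5.5
tcp_pos: [0.4029, 0.334, 0.0186]
tool_rot: [0.088, -0.026, 0.996, 0.003]
wrist_force: [-2.0, -0.1, -0.2]
opening: 0.0001
grip_force: 0.8
```

```bash
python3 -c "
from h import *
loc(); print(telemetry.state()['wrist_force'])"
```

```text
local -0.1649 -0.0004 0.0186
[-2.00016923 -0.06799658 -0.23244045]
```

Request:
step_arm(
  series=[
    [-0.008, 0, 0.001, 0, 0, 0, 1],
    [-0.016, 0, 0.003, 0, 0, 0, 1],
    [-0.024, 0, 0.004, 0, 0, 0, 1],
    [-0.032, 0, 0.005, 0, 0, 0, 1],
    [-0.04, 0, 0.007, 0, 0, 0, 1],
    [-0.048, 0, 0.008, 0, 0, 0, 1],
    [-0.056, 0, 0.01, 0, 0, 0, 1],
    [-0.064, 0, 0.011, 0, 0, 0, 1],
    [-0.072, 0, 0.012, 0, 0, 0, 1],
    [-0.08, 0, 0.014, 0, 0, 0, 1],
  ],
)

```text
clock: 6.5
tcp_pos: [0.4232, 0.3351, 0.0187]
tool_rot: [0.088, -0.026, 0.996, 0.003]
wrist_force: [-2.7, 0.1, 0.6]
opening: 0.0001
grip_force: 0.8
```

Request:
step_arm(
  series=[
    [-0.006, 0, 0.001, 0, 0, 0, 1],
    [-0.012, 0, 0.002, 0, 0, 0, 1],
    [-0.018, 0, 0.003, 0, 0, 0, 1],
    [-0.024, 0, 0.004, 0, 0, 0, 1],
    [-0.029, 0, 0.005, 0, 0, 0, 1],
    [-0.033, 0, 0.006, 0, 0, 0, 1],
    [-0.037, 0, 0.006, 0, 0, 0, 1],
    [-0.041, 0, 0.007, 0, 0, 0, 1],
  ],
)

```text
clock: 7.3
tcp_pos: [0.4334, 0.3357, 0.0188]
tool_rot: [0.088, -0.026, 0.996, 0.003]
wrist_force: [-2.2, 0.7, -0.5]
opening: -0.0
grip_force: 0.8
```

```bash
python3 -c "
from h import *
loc(); print(telemetry.state()['wrist_force'])"
```

```text
local -0.1343 -0.0005 0.0188
[-2.16801494  0.73417629 -0.50723653]
```

Nearly there: the stop is expected at about -0.131. I'll continue slowly in short calls until the force rises.

Request:
step_arm(
  series=[
    [-0.003, 0, 0.0, 0, 0, 0, 1],
    [-0.006, 0, 0.001, 0, 0, 0, 1],
    [-0.009, 0, 0.001, 0, 0, 0, 1],
    [-0.012, 0, 0.002, 0, 0, 0, 1],
    [-0.014, 0, 0.002, 0, 0, 0, 1],
    [-0.014, 0, 0.002, 0, 0, 0, 1],
  ],
)

```text
clock: 7.9
tcp_pos: [0.4371, 0.3358, 0.0189]
tool_rot: [0.088, -0.026, 0.996, 0.003]
wrist_force: [-1.9, 0.6, -0.7]
opening: -0.0002
grip_force: 0.6
```

Request:
step_arm(
  series=[
    [-0.004, 0, 0.0, 0, 0, 0, 1],
    [-0.008, 0, 0.001, 0, 0, 0, 1],
    [-0.012, 0, 0.002, 0, 0, 0, 1],
    [-0.012, 0, 0.002, 0, 0, 0, 1],
  ],
)

```text
clock: 8.3
tcp_pos: [0.4387, 0.3359, 0.0188]
tool_rot: [0.087, -0.026, 0.996, 0.002]
wrist_force: [-5.1, -0.6, 2.9]
opening: -0.0002
grip_force: 2.5
```

Request:
step_arm(
  series=[
    [-0.004, 0, 0.0, 0, 0, 0, 1],
    [-0.008, 0, 0.001, 0, 0, 0, 1],
    [-0.008, 0, 0.001, 0, 0, 0, 1],
  ],
)

```text
clock: 8.6
tcp_pos: [0.4388, 0.3359, 0.0186]
tool_rot: [0.086, -0.026, 0.996, 0.002]
wrist_force: [-7.7, -1.2, 5.4]
opening: -0.0001
grip_force: 4.3
```

```bash
python3 -c "
from h import *
loc(); print(telemetry.state()['wrist_force']); goal(-.19,0,.05,10);goal(-.19,0,.25,10)"
```

```text
local -0.1289 -0.0005 0.0186
[-7.74273571 -1.17115994  5.42208737]
goal [0.3778 0.3331 0.05  ] shift [ 0.219  0.001 -0.165] turn [-0.001 -0.002 -0.001]
goal [0.3778 0.3331 0.25  ] shift [ 0.082  0.001 -0.954] turn [-0.001 -0.002 -0.001]
```

Request:
step_arm(
  series=[
    [0.02, 0, 0, 0, 0, 0, 1],
    [0.1, 0, -0.02, 0, 0, 0, 1],
    [0.22, 0, -0.1, 0, 0, 0, 1],
    [0.2, 0, -0.3, 0, 0, 0, 1],
    [0.17, 0, -0.5, 0, 0, 0, 1],
    [0.12, 0, -0.7, 0, 0, 0, 1],
    [0.08, 0, -0.95, 0, 0.05, 0, 1],
    [0.08, 0, -1, 0, 0.11, 0, 1],
    [0.08, 0, -1, 0, 0.11, 0, 1],
  ],
)

```text
clock: 9.5
tcp_pos: [0.3849, 0.3334, 0.2676]
tool_rot: [0.008, -0.023, 1.0, 0.005]
wrist_force: [1.4, 0.1, -0.0]
opening: -0.0003
grip_force: 0.0
```

Run:
```python
from h import *
loc(); goal(-.19,0,.33);goal(.015,0,.33);goal(.015,0,.262)
a=vision.capture("side")[:,:,::-1]; b=vision.capture("top")[:,:,::-1]
c=np.hstack([cv2.resize(a[130:250,240:345],None,fx=3.8,fy=3.8,interpolation=cv2.INTER_CUBIC),cv2.resize(b[140:260,160:260],None,fx=3.8,fy=3.8,interpolation=cv2.INTER_CUBIC)]); cv2.imwrite("pics/c5.png",c);cv2.imwrite("pics/top3.png",b)
```

```text
local -0.1829 -0.0 0.2676
goal [0.3778 0.3331 0.33  ] shift [ 0.025  0.002 -0.25 ] turn [ 0.006  0.01  -0.006]
goal [0.5825 0.3443 0.33  ] shift [-0.795  0.009 -0.237] turn [ 0.006  0.01  -0.006]
goal [0.5825 0.3443 0.262 ] shift [-0.791  0.007  0.035] turn [ 0.006  0.01  -0.006]
```

View pics/c5.png

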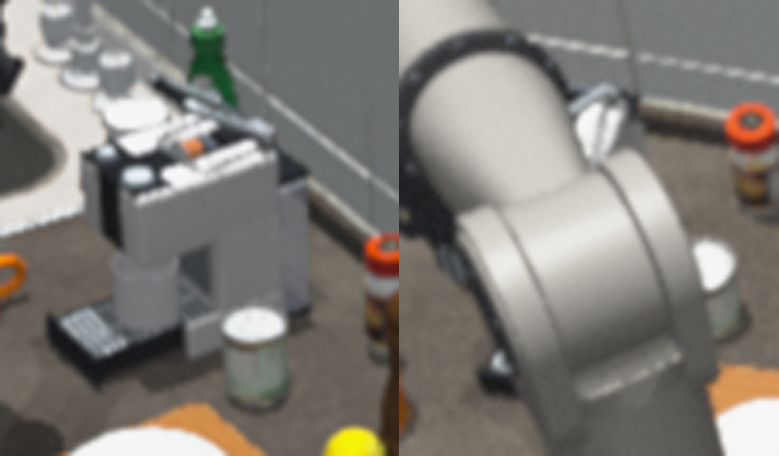

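Tray home: the cup stands upright under the head at (145,290), and the tray front sits close to the foot. Before going over the lever I check the tray front's position and where the wall shelf is.

Run:
```python
from h import *
for u in ((50,320),(100,378)):
    p=onz("side",(u[0]/3.8+240,u[1]/3.8+130),.032)-O; print("tray edge local",p@X,p@W)
# shelf front lower edge as the intersection of the two view planes
pl=[]
for n,a,b in (("side",(340,2),(598,105)),("top",(200,8),(620,55))):
    c,d1=ray(n,a); _,d2=ray(n,b); k=np.cross(d1,d2); k/=np.linalg.norm(k); pl.append((k,k@c))
A=np.array([p[0] for p in pl]); d=np.cross(*A); d/=d[1]
for y in (0,.3,.4):
    print(np.linalg.solve(np.r_[A,[[0,1,0]]],[pl[0][1],pl[1][1],y]))
```

```text
tray edge local -0.11785123155009028 0.04950712118977366
tray edge local -0.12762243896010514 -0.05836617276783185
[0.62028653 0.         0.77153528]
[0.58455711 0.3        0.7890834 ]
[0.5726473  0.4        0.79493278]
```

Request:
step_arm(
  series=[
    [0, 0, -0.1, 0.006, 0.01, -0.006, 1],
    [-0.15, 0.002, -0.12, 0.006, 0.01, -0.006, 1],
    [-0.3, 0.004, -0.12, 0.006, 0.01, -0.006, 1],
    [-0.45, 0.006, -0.11, 0.006, 0.01, -0.006, 1],
    [-0.6, 0.008, -0.1, 0.006, 0.01, -0.006, 1],
    [-0.72, 0.008, -0.1, 0.006, 0.01, -0.006, 1],
    [-0.79, 0.008, -0.1, 0.006, 0.01, -0.006, 1],
    [-0.79, 0.008, -0.1, 0.006, 0.01, -0.006, 1],
    [-0.79, 0.008, -0.1, 0.006, 0.01, -0.006, 1],
  ],
)

```text
clock: 10.5
tcp_pos: [0.5742, 0.3448, 0.2856]
tool_rot: [-0.007, -0.031, 0.999, -0.005]
wrist_force: [0.1, 0.3, -0.0]
opening: -0.0001
grip_force: 0.0
```

Run:
```python
from h import *
loc(); print(telemetry.state()["wrist_force"])
goal(.014,0,.255)
for t in (.6,.5,.4,.3,.2,.1,0): goal(.078-.08*np.cos(t),0,.2035+.08*np.sin(t))
a=vision.capture("side")[:,:,::-1]
cv2.imwrite("pics/c6.png",cv2.resize(a[110:200,250:340],None,fx=6,fy=6,interpolation=cv2.INTER_CUBIC))
```

```text
local 0.0067 0.0009 0.2856
[ 0.11925973  0.32887651 -0.00117262]
goal [0.5815 0.3443 0.255 ] shift [-0.031 -0.003  0.122] turn [-0.006 -0.009  0.004]
goal [0.5795 0.3442 0.2487] shift [-0.023 -0.002  0.147] turn [-0.006 -0.009  0.004]
goal [0.5753 0.3439 0.2419] shift [-0.007 -0.002  0.175] turn [-0.006 -0.009  0.004]
goal [0.5718 0.3437 0.2347] shift [ 0.007 -0.002  0.204] turn [-0.006 -0.009  0.004]
goal [0.5691 0.3436 0.2271] shift [ 0.017 -0.001  0.234] turn [-0.006 -0.009  0.004]
goal [0.5671 0.3435 0.2194] shift [ 0.025 -0.001  0.265] turn [-0.006 -0.009  0.004]
goal [0.5659 0.3434 0.2115] shift [ 0.029 -0.001  0.297] turn [-0.006 -0.009  0.004]
goal [0.5655 0.3434 0.2035] shift [ 0.03  -0.     0.329] turn [-0.006 -0.009  0.004]
```

View pics/c6.png

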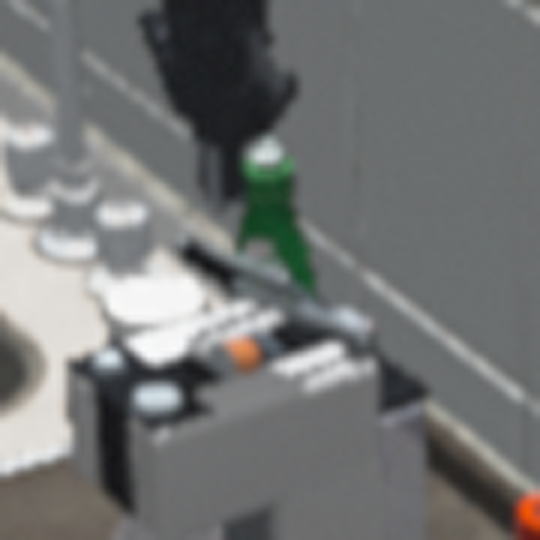

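The fingertips at (222,200) are right above the bar, whose middle is near (212,257). I descend and follow the arc.

Request:
step_arm(
  series=[
    [-0.01, 0, 0.03, -0.006, -0.009, 0.004, 1],
    [-0.02, -0.001, 0.06, -0.006, -0.009, 0.004, 1],
    [-0.025, -0.002, 0.09, -0.006, -0.009, 0.004, 1],
    [-0.025, -0.002, 0.11, -0.006, -0.009, 0.004, 1],
    [-0.025, -0.002, 0.125, -0.006, -0.009, 0.004, 1],
    [-0.025, -0.002, 0.135, -0.006, -0.009, 0.004, 1],
    [-0.023, -0.002, 0.147, -0.006, -0.009, 0.004, 1],
    [-0.017, -0.002, 0.157, -0.006, -0.009, 0.004, 1],
    [-0.012, -0.002, 0.167, -0.006, -0.009, 0.004, 1],
    [-0.007, -0.002, 0.175, -0.006, -0.009, 0.004, 1],
  ],
)

```text
clock: 11.55
tcp_pos: [0.5767, 0.344, 0.2444]
tool_rot: [0.002, -0.028, 1.0, 0.001]
wrist_force: [-0.3, 0.3, 3.2]
opening: -0.0004
grip_force: 1.3
```

Run:
```python
from h import *
loc(); print(telemetry.state()["wrist_force"])
for t in (.4,.3,.2,.1,0): goal(.078-.08*np.cos(t),0,.2035+.08*np.sin(t))
```

```text
local 0.0093 0.0 0.2444
[-0.28966878  0.32110453  3.24660248]
goal [0.5718 0.3437 0.2347] shift [ 0.02  -0.     0.039] turn [0.001 0.002 0.   ]
goal [0.5691 0.3436 0.2271] shift [ 0.031 -0.     0.069] turn [0.001 0.002 0.   ]
goal [0.5671 0.3435 0.2194] shift [ 0.039 -0.     0.1  ] turn [0.001 0.002 0.   ]
goal [0.5659 0.3434 0.2115] shift [ 0.044 -0.     0.131] turn [0.001 0.002 0.   ]
goal [0.5655 0.3434 0.2035] shift [ 0.046 -0.     0.163] turn [0.001 0.002 0.   ]
```

Request:
step_arm(
  series=[
    [0.004, 0, 0.01, 0, 0, 0, 1],
    [0.009, 0, 0.02, 0, 0, 0, 1],
    [0.014, 0, 0.03, 0, 0, 0, 1],
    [0.018, 0, 0.04, 0, 0, 0, 1],
    [0.022, 0, 0.05, 0, 0, 0, 1],
    [0.026, 0, 0.06, 0, 0, 0, 1],
    [0.029, 0, 0.07, 0, 0, 0, 1],
    [0.032, 0, 0.08, 0, 0, 0, 1],
    [0.034, 0, 0.09, 0, 0, 0, 1],
    [0.036, 0, 0.1, 0, 0, 0, 1],
  ],
)

```text
clock: 12.55
tcp_pos: [0.5678, 0.3436, 0.2184]
tool_rot: [0.001, -0.028, 1.0, 0.001]
wrist_force: [-1.1, 0.3, 1.7]
opening: -0.0002
grip_force: 1.2
```

Request:
step_arm(
  series=[
    [0.002, 0, 0.008, 0, 0, 0, 1],
    [0.004, 0, 0.016, 0, 0, 0, 1],
    [0.005, 0, 0.024, 0, 0, 0, 1],
    [0.006, 0, 0.032, 0, 0, 0, 1],
    [0.007, 0, 0.04, 0, 0, 0, 1],
    [0.008, 0, 0.044, 0, 0, 0, 1],
    [0.008, 0, 0.048, 0, 0, 0, 1],
  ],
)

```text
clock: 13.25
tcp_pos: [0.5657, 0.3434, 0.2066]
tool_rot: [0.001, -0.028, 1.0, 0.001]
wrist_force: [-1.9, 0.9, 1.7]
opening: 0.0001
grip_force: 1.0
```

Request:
step_arm(
  series=[
    [0, 0, 0.004, 0, 0, 0, 1],
    [0, 0, 0.008, 0, 0, 0, 1],
    [0, 0, 0.012, 0, 0, 0, 1],
    [0, 0, 0.016, 0, 0, 0, 1],
    [0, 0, 0.016, 0, 0, 0, 1],
  ],
)

```text
clock: 13.75
tcp_pos: [0.5659, 0.3433, 0.204]
tool_rot: [0.002, -0.028, 1.0, 0.001]
wrist_force: [-3.3, -0.0, 5.8]
opening: -0.0001
grip_force: 3.1
```

Request:
step_arm(
  series=[
    [0, 0, 0.004, 0, 0, 0, 1],
    [0, 0, 0.008, 0, 0, 0, 1],
    [0, 0, 0.012, 0, 0, 0, 1],
    [0, 0, 0.012, 0, 0, 0, 1],
  ],
)

```text
clock: 14.15
tcp_pos: [0.566, 0.3434, 0.2037]
tool_rot: [0.003, -0.028, 1.0, 0.001]
wrist_force: [-5.5, -2.3, 13.4]
opening: -0.0
grip_force: 7.0
```

Request:
step_arm(
  series=[
    [0, 0, -0.03, 0, 0, 0, 1],
    [0, 0, -0.08, 0, 0, 0, 1],
    [0, 0, -0.14, 0, 0, 0, 1],
    [0, 0, -0.16, 0, 0, 0, 1],
    [0, 0, -0.16, 0, 0, 0, 1],
  ],
)

```text
clock: 14.65
tcp_pos: [0.5666, 0.3434, 0.2406]
tool_rot: [0.002, -0.027, 1.0, 0.001]
wrist_force: [0.3, -0.5, 0.8]
opening: 0.0002
grip_force: 0.0
```

Run:
```python
from h import *
loc(); print(telemetry.state()["wrist_force"])
p=(np.array([.5145,.3805,.19])-O); print("small local",p@X,p@W)
P=p@X,p@W
for z in (.235,.2,.192,.1875): goal(-.052,.039,z)
a=vision.capture("side")[:,:,::-1]
cv2.imwrite("pics/c7.png",cv2.resize(a[120:240,245:345],None,fx=5,fy=5,interpolation=cv2.INTER_CUBIC))
```

```text
local -0.0009 -0.0 0.2406
[ 0.25690335 -0.46000983  0.84758557]
small local -0.05088588352959126 0.03985758218222571
goal [0.5134 0.3796 0.235 ] shift [0.204 0.156 0.022] turn [ 0.001  0.003 -0.   ]
goal [0.5134 0.3796 0.2   ] shift [0.205 0.156 0.162] turn [ 0.001  0.003 -0.   ]
goal [0.5134 0.3796 0.192 ] shift [0.205 0.156 0.194] turn [ 0.001  0.003 -0.   ]
goal [0.5134 0.3796 0.1875] shift [0.205 0.156 0.212] turn [ 0.001  0.003 -0.   ]
```

View pics/c7.png

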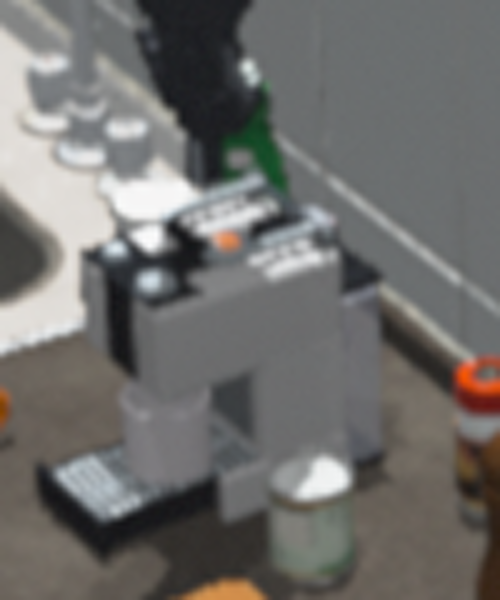

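Lever lies flat; it stopped at z = 0.2037 with 13 N. Candidates are the round steel tops at (117,248), the smaller and left one, and (153,280), the larger. The left one is meant, so I go above it and press.

Request:
step_arm(
  series=[
    [0.07, 0.05, -0.02, 0, 0, 0, 1],
    [0.14, 0.1, -0.01, 0, 0, 0, 1],
    [0.205, 0.157, 0.02, 0, 0, 0, 1],
    [0.205, 0.157, 0.06, 0, 0, 0, 1],
    [0.205, 0.157, 0.1, 0, 0, 0, 1],
    [0.205, 0.157, 0.13, 0, 0, 0, 1],
    [0.205, 0.157, 0.15, 0, 0, 0, 1],
    [0.205, 0.157, 0.165, 0, 0, 0, 1],
    [0.205, 0.157, 0.165, 0, 0, 0, 1],
  ],
)

```text
clock: 15.6
tcp_pos: [0.5128, 0.379, 0.1976]
tool_rot: [0.001, -0.027, 1.0, 0.0]
wrist_force: [0.8, -0.3, 0.7]
opening: 0.0007
grip_force: 0.0
```

Run:
```python
from h import *
loc(); print(telemetry.state()["wrist_force"]); goal(-.052,.039,.192)
a=vision.capture("side")[:,:,::-1]; b=vision.capture("top")[:,:,::-1]
c=np.hstack([cv2.resize(a[130:200,240:310],None,fx=5.6,fy=5.6,interpolation=cv2.INTER_CUBIC),cv2.resize(b[150:220,160:230],None,fx=5.6,fy=5.6,interpolation=cv2.INTER_CUBIC)]); cv2.imwrite("pics/c8.png",c)
```

```text
local -0.0527 0.0385 0.1976
[ 0.75426393 -0.31686819  0.66056017]
goal [0.5134 0.3796 0.192 ] shift [-0.003  0.002  0.023] turn [ 0.     0.001 -0.001]
```

View pics/c8.png

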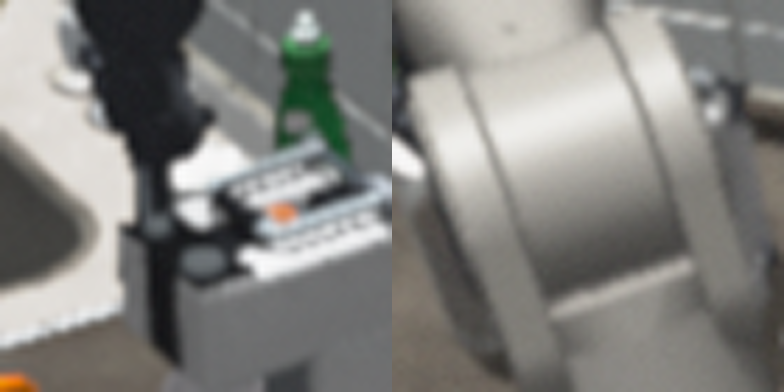

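The lever is flat on the deck, and the fingertip is just over the small button at (157,222), clear of the large one at (207,262). Now I press.

Request:
step_arm(
  series=[
    [0, 0, 0.01, 0, 0, 0, 1],
    [0, 0, 0.018, 0, 0, 0, 1],
    [0, 0, 0.024, 0, 0, 0, 1],
    [0, 0, 0.03, 0, 0, 0, 1],
    [0, 0, 0.036, 0, 0, 0, 1],
    [0, 0, 0.042, 0, 0, 0, 1],
    [0, 0, 0.045, 0, 0, 0, 1],
    [0, 0, 0.045, 0, 0, 0, 1],
  ],
)

```text
clock: 16.5
tcp_pos: [0.5125, 0.3798, 0.1878]
tool_rot: [0.002, -0.028, 1.0, 0.001]
wrist_force: [-1.2, -1.3, 4.3]
opening: -0.0001
grip_force: 2.4
```

Request:
step_arm(
  series=[
    [0, 0, 0.004, 0, 0, 0, 1],
    [0, 0, 0.008, 0, 0, 0, 1],
    [0, 0, 0.01, 0, 0, 0, 1],
    [0, 0, 0.01, 0, 0, 0, 1],
    [0, 0, 0.01, 0, 0, 0, 1],
  ],
)

```text
clock: 17.0
tcp_pos: [0.5125, 0.3799, 0.1875]
tool_rot: [0.002, -0.028, 1.0, 0.001]
wrist_force: [-3.3, -2.8, 12.8]
opening: -0.0001
grip_force: 6.1
```

Fully in: it bottoms at z = 0.1875, and the force jumped. Now I release and retreat.

Request:
step_arm(
  series=[
    [0, 0, -0.02, 0, 0, 0, 1],
    [0, 0, -0.06, 0, 0, 0, 1],
    [0, 0, -0.12, 0, 0, 0, 1],
    [0, 0, -0.25, 0, 0, 0, 1],
    [0.15, 0, -0.35, 0, 0, 0, 1],
    [0.35, 0, -0.4, 0, 0, 0, 1],
    [0.5, 0, -0.4, 0, 0, 0, 1],
    [0.5, 0, -0.4, 0, 0, 0, 1],
    [0.5, 0, -0.4, 0, 0, 0, 1],
  ],
)

```text
clock: 17.9
tcp_pos: [0.3869, 0.373, 0.2844]
tool_rot: [0.002, -0.029, 1.0, 0.001]
wrist_force: [0.4, -0.8, 0.2]
opening: 0.0002
grip_force: 0.0
```

Run:
```python
from h import *
loc(); print(telemetry.state()["wrist_force"],telemetry.state()["clock"])
a=vision.capture("side")[:,:,::-1]
cv2.imwrite("pics/c9.png",cv2.resize(a[130:250,185:345],None,fx=5,fy=5,interpolation=cv2.INTER_CUBIC))
```

```text
local -0.1787 0.0394 0.2844
[ 0.36776953 -0.83598274  0.17372052] 17.9
```

View pics/c9.png

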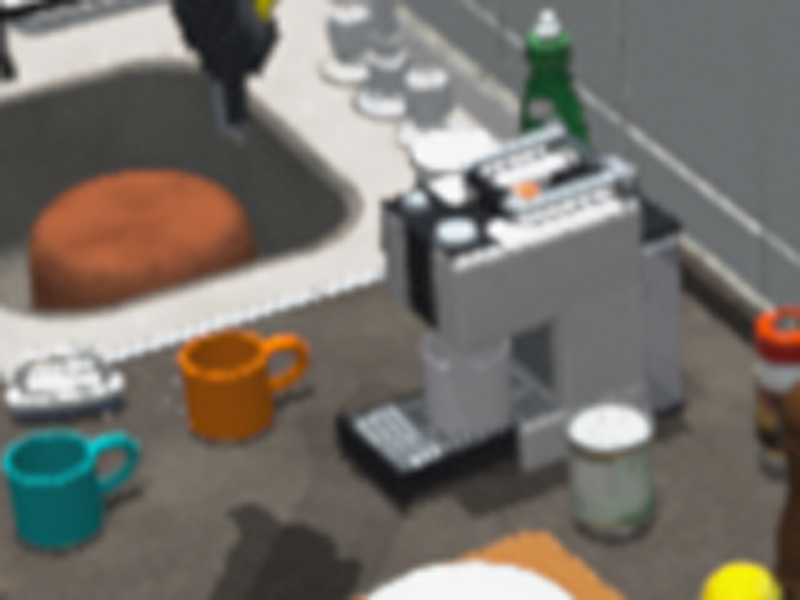

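The lever is flat on the deck, the tray is home with the cup upright under the head at (465,385), the small button is back up at (413,200), and nothing else has moved. I hand in.

```bash
python3 -c "
from plant import robot
print(robot.close_job())"
```

```text
the job is handed in; nothing more can be done
None
```

The job is handed in: the tray is fully home with the cup upright under the spout, the lever is clamped down, and only then the small button was pressed fully in and released (17.9 s used).

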